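Snap the centre punch on the bracket's layout spot

TASK

Take the spring-loaded centre punch (the thick tool with the mushroom cap) out of the wooden tool rack, set its tip in the small blind dimple at the scribed cross of the aluminium bracket blank, and press straight down, no harder than it takes, until you feel its hidden spring snap; stop there and do not push on. Fire it nowhere else, then stand it back upright in its empty rack hole with its collar resting on the wood, let go, and leave everything else on the bench as it was.

Things in the scene. Friction and masses are not known exactly. Their poses are not given: they have to be found in the camera images.
- punch: spring-loaded centre punch, bare steel, 0.2 kg, upright in a rack hole. Origin on its axis at the collar's underside, z up along the axis. Collar 28 mm across, z 0 to 6 mm; knurled round grip 16 mm across, z 6 to 44 mm; mushroom cap 20 mm across, to z 54 mm; barrel 16 mm across down to z -30 mm, then a cone to -38 mm. Grip it firmly (60 N or more) on the round grip just above the collar
- mouth (a point): on the punch's axis at the cone's lower end, 38 mm below its origin, same axes. Here the dark pointed nose, 5 mm thick, stands out 16 to 32 mm (tip 54 to 70 mm below the origin; the setting is hidden and differs from run to run)
- striker (a joint): hidden striker in the punch: -0.8 mm before, -0.4 mm after the snap; far below its reading noise, so go by force. Pushed in, the nose resists with about 3 N at first, rising over some 2 mm to 11 to 13 N; there the spring snaps, the nose gives way 2 mm and the force drops at once by 3 N or more. Pressed on it climbs again to a hard stop within 2.4 mm. Lifted off, the nose springs out
- blank: steel bench block 130 x 100 x 25 mm, origin at its underside's centre, fixed. On it the L-shaped aluminium bracket blank, 5 mm thick (top at 30 mm): long leg along x with two 9 mm through holes and a strap clamp at each end (46 mm high); the short leg (40 x 38 mm) points to +y at the +x end and carries the dimple
- spot (a point): centre of the layout dimple's mouth, on the blank's top face (30 mm above the bench): a round blind dimple 6 mm wide (8 mm at its bevelled rim) and 2 mm deep at the crossing of two scribed lines; same axes as the blank
- rack: wooden tool rack 150 x 60 x 80 mm, origin at the centre of its underside, long side along its x, fixed to the bench, with two upright blind holes 21 mm wide and 74 mm deep
- rack_a (a point): centre of the mouth of the rack hole 45 mm towards -x of the rack's middle, at the rack's top (80 mm up). The punch stands in one hole, the pin vice in the other
- rack_b (a point): centre of the mouth of the rack hole 45 mm towards +x of the rack's middle, at the rack's top
- pin_vice: the other tool in the rack, slim (10 mm), dark, reaching 48 mm above the rack's top; origin at the underside of its collar. Leave it
- paint_jar: small glass jar 34 mm across, 45 mm high, origin at its underside. Leave it
- thinner_jar: glass jar 42 mm across, 55 mm high, origin at its underside. Leave it
- steel_rule: flat metal rule 200 x 30 x 4 mm, origin at its underside's centre. Leave it

How it is judged (in metres and radians):
On the way:
1. the punch, upright with its tip in the dimple, has been pressed until its spring snapped (value of joint striker above -0.00055 m and horizontal distance between mouth and spot below 0.004 m and angle between punch's own z axis and vertical below 0.12 rad and contact force between punch and blank above 0.5 N), for 0.04 s.
At the end, for the whole second after the job is handed in: the punch has been snapped in the dimple and stands released and at rest in the empty rack hole: within 5 mm of the hole's centre, its collar within 3 mm of the rack's top, tilted less than 0.1 rad; all else where it was (((horizontal distance between punch and rack_a below 0.005 m and z of punch in the frame of rack_a between -0.003 and 0.003 m) or (horizontal distance between punch and rack_b below 0.005 m and z of punch in the frame of rack_b between -0.003 and 0.003 m)) and angle between punch's own z axis and vertical below 0.1 rad and linear speed of punch below 0.02 m/s); the robot touches nothing.
It fails at once if the punch is pushed on after the snap: more than 17 N between punch and blank (contact force between punch and blank above 17 N).
It fails at once if the punch is fired away from the dimple (value of joint striker above -0.00055 m and horizontal distance between mouth and spot above 0.006 m).
It fails at once if another tool or bystander is disturbed (distance of any of pin_vice, paint_jar, thinner_jar from where it was at the start of the episode above 0.02 m or distance of steel_rule from where it was at the start of the episode above 0.03 m).
It also fails if it takes over 54 s, if anything falls off the work surface, if the arm or the gripper's body presses on something with over 40 N, if the wrist force passes 120 N, or if a joint passes its speed limit or range.

ROBOT

A 7-joint arm with a two-finger parallel gripper is mounted at the origin on the work surface. World frame = base frame: x ahead of the robot, y to its left, z up, the work surface at z = 0. Lengths are in m, angles in degrees, forces in N, time in s.
With the tool pointing down it reaches from about 0.425 to 0.95 m from the base axis. Payload 16.7 kg.
Tool frame: the origin (TCP) lies between the finger pads; the fingertips stand ctrl.finger_overhang ahead of it and the grasp point (between the pads) lies 3 mm ahead of it (ctrl.finger_overhang is the distance from the TCP to the fingertips, in m); y points along the fingers, x is the direction in which the jaws open and shut, and the axes are right-handed (so a half turn about y gives the same grasp; the last joint's range is limited). The gripper opens to 94 mm and grips with 3 to 60 N. Pads are 16 mm wide; open, the fingers measure 119 mm over their backs; the gripper's body (75 mm by 177 mm) begins 78 mm behind the grasp point.
Start: joints at [-77.206, 24.414, 4.234, 92.017, -1.954, 63.644, -3.845], TCP at [0.246, 0.629, 0.227] pointing down, gripper open.
Joint ranges: [-163.25, 163.25], [-28.42, 122.38], [-70.27, 78.77], [12.13, 141.07], [-58.53, 238.53], [9.26, 117.41], [-156.51, 156.51]. Speed limits (degrees/s): [108.29, 108.29, 136.94, 136.94, 172.46, 172.46, 172.46].

INTERFACE

Orientations are given as [roll, pitch, yaw] about the fixed x, y, z axes, in that order (R = Rz(yaw) Ry(pitch) Rx(roll)).
In Python, from plant import ctrl gives the robot as it stands.
- The arm moves only by the tool move_arm, never from a script. Its argument "commands" is a list of rows, each a list of 7 numbers: the closure in counts, from 0 (fully open) to 255 (shut), then the shift along the world's x, y, z in m, then the turn, a rotation vector about the world's x, y, z in degrees. A call has 1 to 20 rows; each row is the pose to reach, as a shift and turn from the pose commanded when the call began; what a row does not reach only later rows make up. A row lasts 1/12 s, in which the tool goes at most 41.7 mm and 7.16 degrees, less where a joint would pass 70% of its speed; a pose out of reach is approached as far as the arm can. A call with a gripper value outside its range is refused whole. The fingers move at their own pace and stop on an object; the grip force is fixed at half the most. Time passes only in rows, so rows that repeat a pose let the fingers close. It gives the time, the measured TCP pose, the force and the opening at its end, in the units of the state.
- ctrl.state(): the state, without advancing time (a new reading comes with each control period).
- ctrl.capture(name): name is "scene" or "top"; returns a dict with "image" (384x512x3 uint8, red, green, blue), "mtx" (3x3 intrinsics, pixels), "D" ([k1, k2, p1, p2, k3] as OpenCV has them; the pictures are not rectified), "pose" (4x4, takes a point from camera to world coordinates). Camera axes: x right, y down, z forward; pixel columns grow to the right and rows downward; lengths in m; the calibration is good to about 2 mm. A picture is of the moment at which its call begins. There is no depth.
- ctrl.sign_off(): hands the job in, once; it reports no verdict.
The state is a dict: "time": time; "joint_pos": joint angles; "dq": joint speeds; "joint_torque": joint torques, N m; "tcp_pos": TCP position; "tool_rot": TCP orientation; "wrist_force": force on the tool from outside, world axes, zero at the start; "wrist_torque": the same for the moment, N m; "opening": opening from 0.0 (shut) to 1.0 (fully open).
Only numpy, scipy, OpenCV 4.12 (cv2) and the standard library are available. Lean on these libraries where they do the work, as an engineer would, in place of code of your own. Each camera call takes 0.05 s, during which the arm holds its last target.

## Working session

There is one attempt and no reset: what is moved stays moved. The work goes in short steps, Python scripts to look and compute and a tool call to move; the robot and the scene stay as the last step left them, time stands still between calls to the robot, and variables do not carry over. Pictures are saved under pics/ and viewed, and the job is handed in when it is done.

Besides the shell and the picture viewer there is one more tool, called as name(argument=value, ...) on one line, values as JSON. move_arm: Moves the arm, as the interface text tells. Its arguments: {"type":"object","properties":{"commands":{"type":"array"}},"required":["commands"]}

```bash
mkdir -p pics; ls; python3 - <<'E'
from plant import ctrl
import cv2,numpy as np,pickle
s=ctrl.state();print(s);print(ctrl.finger_overhang)
for n in("scene","top"):
    c=ctrl.capture(n);cv2.imwrite(f"pics/{n}0.png",c["image"][:,:,::-1]);pickle.dump(c,open(f"{n}0.pkl","wb"))
    print(n,c["mtx"],c["D"],c["pose"])
E
```

```text
pics
{'time': 0.0, 'joint_pos': array([-77.20777891,  24.45067682,   4.23065927,  92.05257368,
        -1.95499321,  63.64478196,  -3.84572564]), 'dq': array([ 0.02765796, -0.0805156 ,  0.01937465, -0.04513904, -0.01825166,
       -0.09428212, -0.00636002]), 'joint_torque': array([-6.81286001e-04, -9.35803986e+01,  3.66628021e+00, -4.54201663e+01,
       -4.90906939e-02,  1.98317261e-02,  1.00246989e-04]), 'tcp_pos': array([0.24569084, 0.62824086, 0.22676074]), 'tool_rot': array([-9.00043132e+01,  7.57734978e-02,  6.86391275e+01]), 'wrist_force': array([-0.9112706 ,  0.34973424,  0.46310639]), 'wrist_torque': array([ 0.00171231,  0.01626367, -0.02123389]), 'opening': 0.9985672560791509}
0.022
scene [[483.27690868   0.         252.94558254]
 [  0.         483.27690868 196.72825354]
 [  0.           0.           1.        ]] [-0.10560664  0.          0.          0.          0.        ] [[-0.58163618  0.45639851 -0.67334965  1.4333069 ]
 [ 0.81332981  0.34046117 -0.47178472  0.5661276 ]
 [ 0.01392756 -0.8220624  -0.56922705  0.85571048]
 [ 0.          0.          0.          1.        ]]
top [[374.07216879   0.         250.74141656]
 [  0.         374.07216879 190.05577631]
 [  0.           0.           1.        ]] [0.02160867 0.         0.         0.         0.        ] [[ 0.00460961 -0.9830297   0.18338858  0.37586244]
 [-0.99924589  0.00254242  0.03874508 -0.08823229]
 [-0.03855382 -0.18342888 -0.98227667  0.88545344]
 [ 0.          0.          0.          1.        ]]
```

View pics/scene0.png

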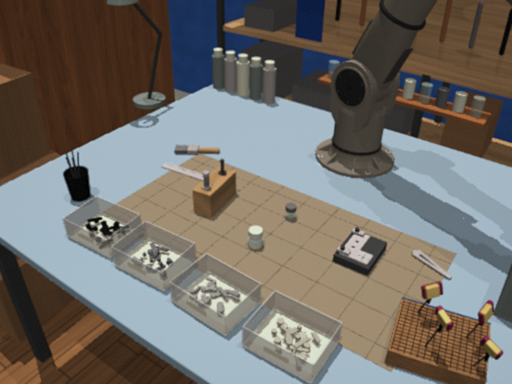

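View pics/top0.png

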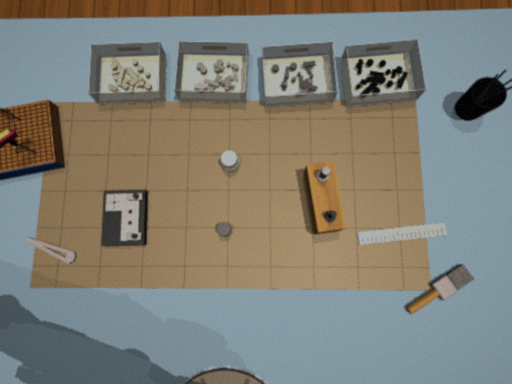

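```bash
python3 - <<'E'
import cv2,numpy as np
t=cv2.imread("pics/top0.png");s=cv2.imread("pics/scene0.png")
f=lambda i,x0,y0,x1,y1,k:cv2.resize(i[y0:y1,x0:x1],None,fx=k,fy=k,interpolation=cv2.INTER_CUBIC)
a=f(t,295,155,355,240,7);b=f(t,95,182,155,252,7)
cv2.imwrite("pics/z1.png",a);cv2.imwrite("pics/z2.png",b)
cv2.imwrite("pics/z3.png",f(s,185,150,245,220,8));cv2.imwrite("pics/z4.png",f(s,325,220,395,280,8))
E
```

```text
(no output)
```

View pics/z1.png

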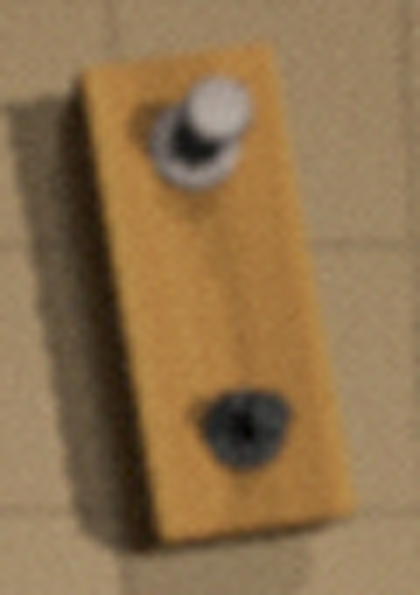

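View pics/z2.png

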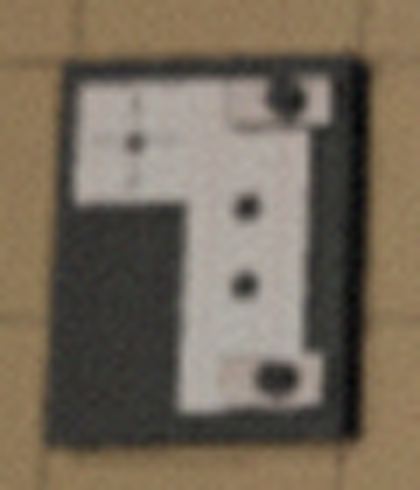

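View pics/z3.png

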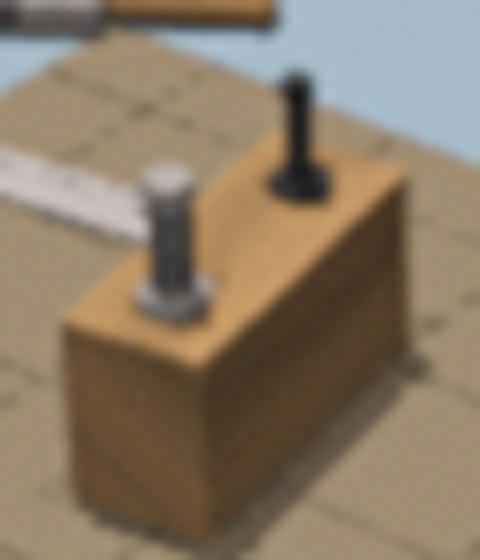

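View pics/z4.png

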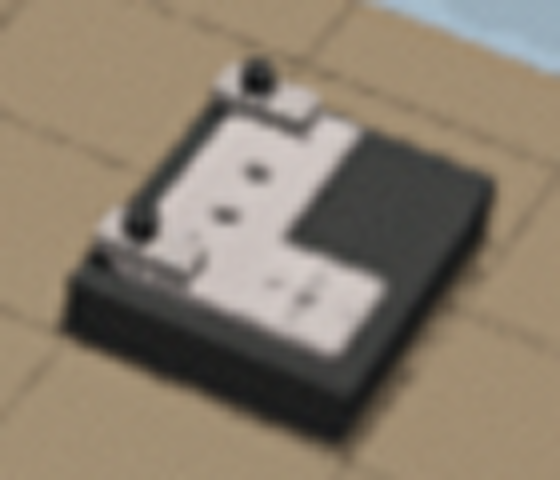

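```bash
cat > h.py <<'E'
import cv2,numpy as np,pickle
def load(n): return pickle.load(open(n+".pkl","rb"))
def ray(c,uv):
    p=cv2.undistortPoints(np.array([[uv]],float),c["mtx"],np.array(c["D"],float))[0,0]
    d=c["pose"][:3,:3]@np.array([p[0],p[1],1]);return c["pose"][:3,3],d/np.linalg.norm(d)
def plane(c,uv,z):
    o,d=ray(c,uv);return o+d*(z-o[2])/d[2]
def tri(c1,u1,c2,u2):
    o1,d1=ray(c1,u1);o2,d2=ray(c2,u2)
    A=np.stack([d1,-d2],1);t=np.linalg.lstsq(A,o2-o1,rcond=None)[0]
    a=o1+d1*t[0];b=o2+d2*t[1];return (a+b)/2,np.linalg.norm(a-b)
def proj(c,X):
    T=np.linalg.inv(c["pose"]);r=cv2.Rodrigues(T[:3,:3])[0]
    return cv2.projectPoints(np.array(X,float).reshape(-1,1,3),r,T[:3,3],c["mtx"],np.array(c["D"],float))[0][:,0]
def z(x,y,k,ox,oy): return np.array([(x+.5)/k-.5+ox,(y+.5)/k-.5+oy])
def cent(img,x0,y0,x1,y1,f):
    w=f(img[y0:y1,x0:x1].astype(float).mean(2)).clip(0);Y,X=np.mgrid[y0:y1,x0:x1]
    return np.array([(w*X).sum(),(w*Y).sum()])/w.sum()
E
python3 - <<'E'
from h import *
np.set_printoptions(precision=4,suppress=True)
t=load("top0");s=load("scene0")
T=lambda x,y:z(x,y,7,295,155);S=lambda x,y:z(x,y,8,185,150)
T2=lambda x,y:z(x,y,7,95,182);S2=lambda x,y:z(x,y,8,325,220)
print("captop",tri(t,T(220,107),s,S(168,178)))
print("collar",tri(t,T(195,148),s,S(173,298)))
print("pvtop",tri(t,T(241,427),s,S(297,85)))
print("rack corners",[tri(t,T(*a),s,S(*b)) for a,b in [((82,70),(205,365)),((270,45),(65,320)),((352,512),(275,135)),((165,540),(408,175))]])
td=cent(t["image"],112,199,118,206,lambda w:190-w);sd=cent(s["image"],359,252,368,261,lambda w:165-w)
print(td,T2(135,142),sd,S2(305,298))
print(t["image"][199:206,109:120].mean(2).astype(int));print(s["image"][250:263,357:370].mean(2).astype(int))
print("dimple",tri(t,T2(135,142),s,S2(305,298)),plane(t,T2(135,142),.03),plane(s,S2(305,298),.03))
print("holes",[tri(t,T2(*a),s,S2(*b)) for a,b in [((247,208),(225,215)),((245,287),(257,173)),((75,203),(330,355)),((78,85),(385,285))]])
print("rack plane",[plane(t,T(*a),.08) for a in [(82,70),(270,45),(352,512),(165,540)]])
print("rack plane s",[plane(s,S(*a),.08) for a in [(205,365),(65,320),(275,135),(408,175)]])
print("blk top", [plane(t,T2(*a),.025) for a in [(68,62),(360,62),(348,440),(48,445)]])
print("jars",plane(t,(229,160),.045),plane(t,(223,229),.055))
E
```

```text
captop (array([ 0.558 , -0.2127,  0.1331]), np.float64(0.00015776278001044427))
collar (array([ 0.5575, -0.2133,  0.0816]), np.float64(0.00026735864038635444))
pvtop (array([ 0.4674, -0.2211,  0.1246]), np.float64(0.009124774611452528))
rack corners [(array([ 0.5826, -0.1783,  0.0806]), np.float64(0.0011479642135867859)), (array([ 0.5904, -0.2372,  0.0803]), np.float64(0.001193389636878954)), (array([ 0.4443, -0.2574,  0.0797]), np.float64(0.0001421914102025869)), (array([ 0.4354, -0.2003,  0.0784]), np.float64(0.0012492053087850836))]
[114.2355 201.9679] [113.8571 201.8571] [365.3185 253.6004] [362.6875 256.8125]
[[164 167 168 162 162 153 163 171 167 164 170]
 [163 163 164 163 152 145 152 164 164 161 161]
 [155 152 158 150 122 102 130 151 156 157 154]
 [153 155 154 143 101  88 116 151 156 154 155]
 [162 161 161 147 124 106 139 165 168 163 163]
 [165 167 164 162 153 148 158 170 168 167 167]
 [164 167 168 163 158 152 167 164 167 168 167]]
[[195 196 190 164 125  94  74  65  63  63  62  65  64]
 [194 197 199 196 184 161 133 117  96  77  64  61  59]
 [195 198 201 202 201 199 195 186 161 
[... 781 characters left out ...]
, 0.2258, 0.0296]), np.float64(0.000321679201014688)), (array([0.4958, 0.2843, 0.008 ]), np.float64(0.021449587230286553)), (array([0.5199, 0.2856, 0.0521]), np.float64(0.01781411331830988))]
rack plane [array([ 0.5831, -0.1788,  0.08  ]), array([ 0.5909, -0.2378,  0.08  ]), array([ 0.4442, -0.2572,  0.08  ]), array([ 0.4356, -0.2006,  0.08  ])]
rack plane s [array([ 0.5818, -0.1782,  0.08  ]), array([ 0.5899, -0.2369,  0.08  ]), array([ 0.4446, -0.2571,  0.08  ]), array([ 0.4372, -0.1981,  0.08  ])]
blk top [array([0.5365, 0.2931, 0.025 ]), array([0.5363, 0.1934, 0.025 ]), array([0.4099, 0.1902, 0.025 ]), array([0.4082, 0.2896, 0.025 ])]
jars [ 0.6041 -0.0041  0.045 ] [0.443  0.0058 0.055 ]
```

move_arm(commands=[[0,0.254,-0.329,0,0,0,-60],[0,0.254,-0.329,0,0,0,-60],[0,0.254,-0.329,0,0,0,-60],[0,0.254,-0.329,0,0,0,-60],[0,0.254,-0.329,0,0,0,-60],[0,0.254,-0.329,0,0,0,-60],[0,0.254,-0.329,0,0,0,-60],[0,0.254,-0.329,0,0,0,-60],[0,0.254,-0.329,0,0,0,-60],[0,0.254,-0.329,0,0,0,-60],[0,0.312,-0.842,0,0,0,-60],[0,0.312,-0.842,0,0,0,-60],[0,0.312,-0.842,0,0,0,-60],[0,0.312,-0.842,0,0,0,-60],[0,0.312,-0.842,0,0,0,-60],[0,0.312,-0.842,0,0,0,-60],[0,0.312,-0.842,0,0,0,-60],[0,0.312,-0.842,0,0,0,-60],[0,0.312,-0.842,0,0,0,-60],[0,0.312,-0.842,0,0,0,-60]])

```text
time: 1.77
tcp_pos: [0.5464, -0.1164, 0.2275]
tool_rot: [-90.0, -0.0, 8.7]
wrist_force: [1.1, 1.3, -0.5]
opening: 1.003
```

move_arm(commands=[[0,0.0,0,0,0,0,0],[0,0.0,0,0,0,0,0],[0,0.0,0,0,0,0,0]])

```text
time: 2.02
tcp_pos: [0.5465, -0.1141, 0.2271]
tool_rot: [-90.0, 0.0, 8.6]
wrist_force: [-0.6, -0.3, 0.6]
opening: 1.001
```

move_arm(commands=[[0,0.0115,-0.099,-0.03,0,0,0],[0,0.0115,-0.099,-0.03,0,0,0],[0,0.0115,-0.099,-0.067,0,0,0],[0,0.0115,-0.099,-0.067,0,0,0],[0,0.0115,-0.099,-0.067,0,0,0],[0,0.0115,-0.099,-0.067,0,0,0]])

```text
time: 2.52
tcp_pos: [0.5585, -0.2117, 0.1606]
tool_rot: [-90.0, 0.0, 8.7]
wrist_force: [0.9, 1.8, -0.4]
opening: 1.001
```

```bash
cat > cap.py <<'E'
import sys
from plant import ctrl
import cv2,pickle
tag=sys.argv[1];s=ctrl.state();print(s["time"],s["tcp_pos"],s["tool_rot"],s["wrist_force"],s["opening"])
boxes={"scene":sys.argv[2],"top":sys.argv[3]}
for n in boxes:
    c=ctrl.capture(n);pickle.dump(c,open(n+tag+".pkl","wb"))
    x,y,w,h,k=map(int,boxes[n].split(","))
    cv2.imwrite(f"pics/{n}{tag}.png",cv2.resize(c["image"][y:y+h,x:x+w,::-1],None,fx=k,fy=k,interpolation=cv2.INTER_CUBIC))
E
python3 cap.py 1 165,130,100,90,6 280,140,90,100,6
```

```text
2.5167 [ 0.5584905  -0.21170564  0.16064605] [-8.99575456e+01  4.15197863e-02  8.73191344e+00] [ 0.92959602  1.78061863 -0.35883592] 1.0007611276861763
```

View pics/scene1.png

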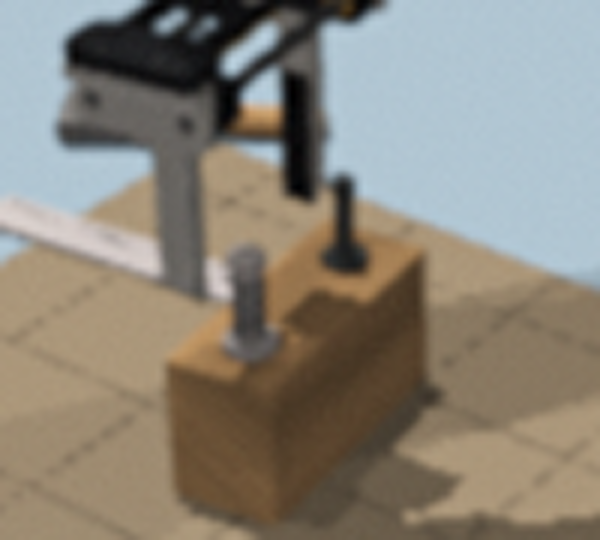

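View pics/top1.png

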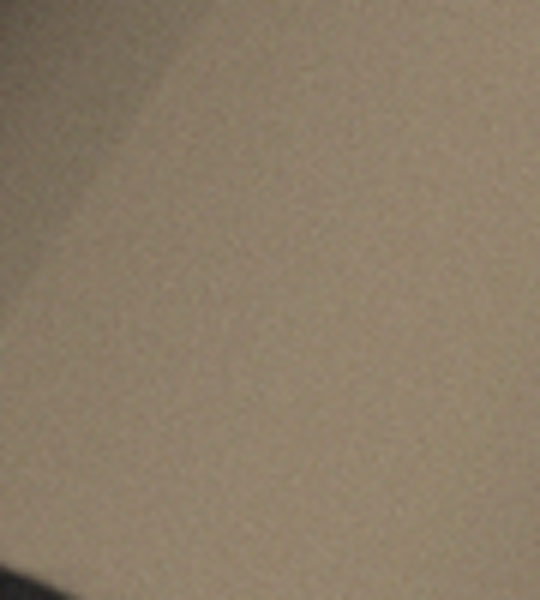

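```bash
python3 - <<'E'
from h import *
c=load("top1");print(c["pose"]);cv2.imwrite("pics/top1f.png",c["image"][:,:,::-1])
E
```

```text
[[ 0.00460961 -0.9830297   0.18338858  0.37586244]
 [-0.99924589  0.00254242  0.03874508 -0.08823229]
 [-0.03855382 -0.18342888 -0.98227667  0.88545344]
 [ 0.          0.          0.          1.        ]]
```

View pics/top1f.png

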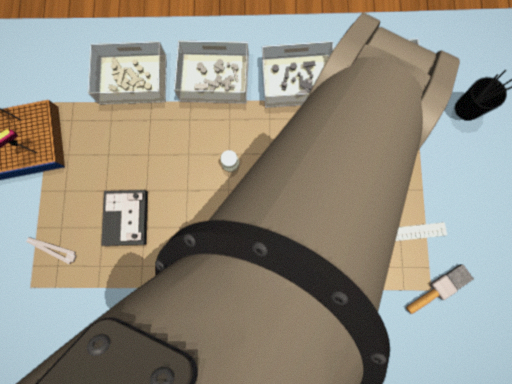

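move_arm(commands=[[0,0,0,-0.025,0,0,0],[0,0,0,-0.045,0,0,0],[0,0,0,-0.051,0,0,0],[0,0,0,-0.051,0,0,0],[0,0,0,-0.051,0,0,0]])

```text
time: 3.03
tcp_pos: [0.5588, -0.213, 0.1107]
tool_rot: [-90.0, -0.1, 8.7]
wrist_force: [0.8, -0.4, -0.1]
opening: 1.001
```

```bash
python3 cap.py 2 165,130,100,90,6 280,140,90,100,6
```

```text
3.0333 [ 0.55881235 -0.21297089  0.11066728] [-9.00071284e+01 -5.30973448e-02  8.68568712e+00] [ 0.75564275 -0.36718174 -0.06278616] 1.0007607025788947
```

View pics/scene2.png

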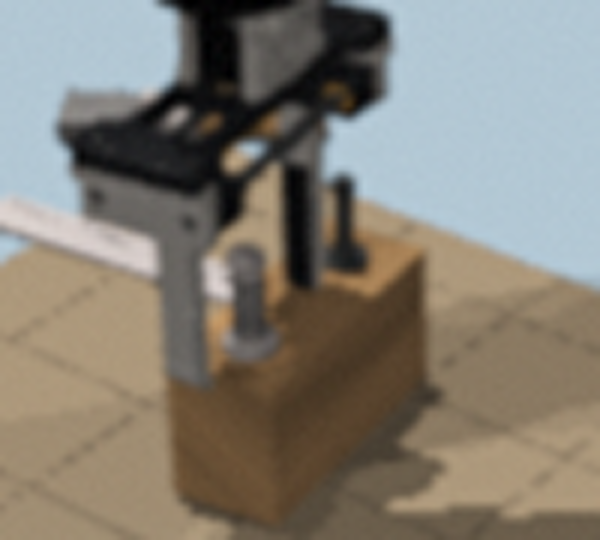

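move_arm(commands=[[255,0,0,0,0,0,0],[255,0,0,0,0,0,0],[255,0,0,0,0,0,0],[255,0,0,0,0,0,0],[255,0,0,0,0,0,0],[255,0,0,0,0,0,0],[255,0,0,0,0,0,0],[255,0,0,0,0,0,0],[255,0,0,0,0,0,0],[255,0,0,0,0,0,0]])

```text
time: 3.97
tcp_pos: [0.5581, -0.2134, 0.1094]
tool_rot: [-90.0, 0.0, 8.6]
wrist_force: [1.1, 0.7, -0.7]
opening: 0.327
```

```bash
python3 cap.py 3 165,130,100,90,6 280,140,90,100,6
```

```text
3.9667 [ 0.55814907 -0.21344815  0.10944535] [-8.99994345e+01  5.56454837e-03  8.63449156e+00] [ 1.1000146   0.68400036 -0.73290385] 0.3269171825211004
```

View pics/scene3.png

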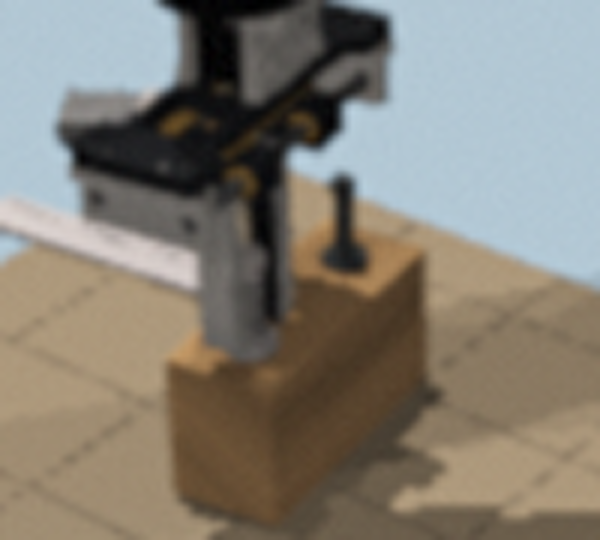

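move_arm(commands=[[255,0,0,0,0,0,0],[255,0,0,0,0,0,0],[255,0,0,0,0,0,0],[255,0,0,0,0,0,0],[255,0,0,0,0,0,0],[255,0,0,0,0,0,0],[255,0,0,0,0,0,0],[255,0,0,0,0,0,0]])

```text
time: 4.73
tcp_pos: [0.5581, -0.2134, 0.1094]
tool_rot: [-90.0, 0.0, 8.6]
wrist_force: [-0.9, -1.3, 0.0]
opening: 0.202
```

```bash
python3 cap.py 4 165,130,100,90,6 280,140,90,100,6
```

```text
4.7333 [ 0.55808123 -0.21344783  0.10943881] [-8.99946730e+01  1.05378310e-02  8.63300076e+00] [-0.88825697 -1.25324667  0.03471085] 0.20247775568048998
```

View pics/scene4.png

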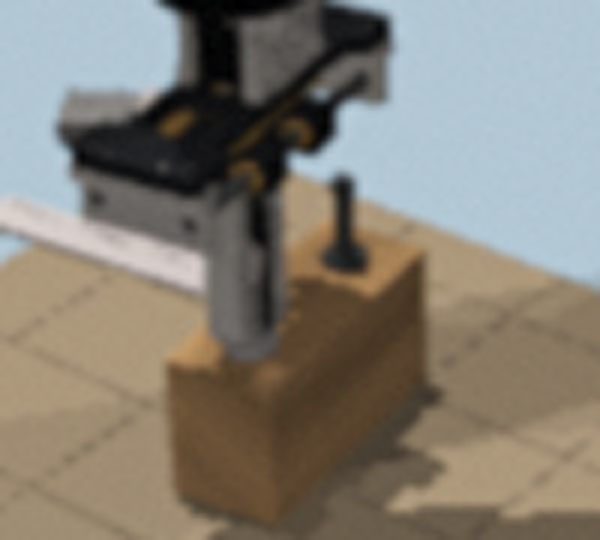

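move_arm(commands=[[255,0,0,0,0,0,0],[255,0,0,0,0,0,0],[255,0,0,0,0,0,0],[255,0,0,0,0,0,0]])

```text
time: 5.17
tcp_pos: [0.5581, -0.2134, 0.1094]
tool_rot: [-90.0, 0.0, 8.6]
wrist_force: [-1.5, 0.2, -0.0]
opening: 0.202
```

move_arm(commands=[[185,0,0,0,0,0,0],[185,0,0,0,0,0,0],[185,0,0,-0.001,0,0,0],[185,0,0,-0.001,0,0,0],[255,0,0,-0.001,0,0,0],[255,0,0,-0.001,0,0,0],[255,0,0,-0.001,0,0,0],[255,0,0,-0.001,0,0,0],[255,0,0,-0.001,0,0,0],[255,0,0,-0.001,0,0,0],[255,0,0,-0.001,0,0,0],[255,0,0,-0.001,0,0,0]])

```text
time: 6.17
tcp_pos: [0.5581, -0.2135, 0.1085]
tool_rot: [-90.0, 0.0, 8.6]
wrist_force: [-1.3, 0.2, 1.5]
opening: 0.205
```

move_arm(commands=[[255,0,0,0.005,0,0,0],[255,0,0,0.02,0,0,0],[255,0,0,0.045,0,0,0],[255,0,0,0.075,0,0,0],[255,0,0,0.1,0,0,0],[255,0,0,0.1,0,0,0],[255,0,0,0.1,0,0,0],[255,0,0,0.1,0,0,0]])

```text
time: 6.83
tcp_pos: [0.5579, -0.213, 0.208]
tool_rot: [-90.0, 0.0, 8.7]
wrist_force: [0.5, 0.1, -1.9]
opening: 0.198
```

```bash
python3 cap.py 5 165,110,100,90,7 280,140,90,100,6
```

```text
6.8333 [ 0.5579161  -0.21302021  0.20796066] [-8.99703809e+01  2.17338868e-02  8.65519670e+00] [ 0.54515969  0.0611584  -1.93213453] 0.19811178459318118
```

View pics/scene5.png

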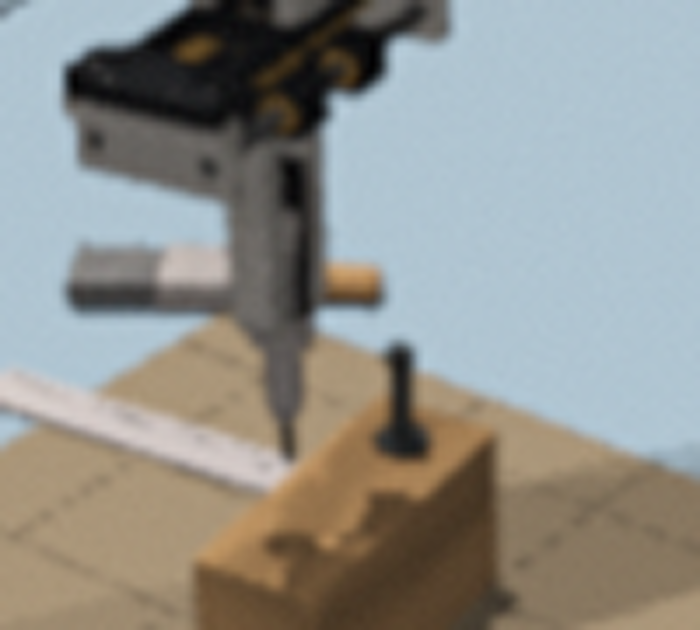

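```bash
python3 - <<'E'
from h import *
c=load("scene5")
for zz in (.1795,.1495,.1415,.1255,.1095): 
    p=proj(c,[.558,-.213,zz])[0]; print(zz,p,(p-[165,110]+.5)*7-.5)
E
```

```text
0.1795 [204.77177314 157.58958371] [281.40241197 336.12708596]
0.1495 [205.2140046  166.82710837] [284.49803221 400.78975862]
0.1415 [205.33072351 169.25267461] [285.31506459 417.76872229]
0.1255 [205.56263631 174.05686391] [286.93845417 451.39804734]
0.1095 [205.79251961 178.79921749] [288.54763729 484.59452246]
```

move_arm(commands=[[255,-0.0495,0.479,0,0,0,0],[255,-0.0495,0.479,0,0,0,0],[255,-0.0495,0.479,0,0,0,0],[255,-0.0495,0.479,0,0,0,0],[255,-0.0495,0.479,0,0,0,0],[255,-0.0495,0.479,0,0,0,0],[255,-0.0495,0.479,0,0,0,0],[255,-0.0495,0.479,0,0,0,0],[255,-0.0495,0.479,0,0,0,0],[255,-0.0495,0.479,0,0,0,0],[255,-0.0495,0.479,0,0,0,0],[255,-0.0495,0.479,0,0,0,0],[255,-0.0495,0.479,0,0,0,0],[255,-0.0495,0.479,-0.03,0,0,0],[255,-0.0495,0.479,-0.05,0,0,0],[255,-0.0495,0.479,-0.065,0,0,0],[255,-0.0495,0.479,-0.07,0,0,0],[255,-0.0495,0.479,-0.07,0,0,0],[255,-0.0495,0.479,-0.07,0,0,0],[255,-0.0495,0.479,-0.07,0,0,0]])

```text
time: 8.6
tcp_pos: [0.5092, 0.2657, 0.1393]
tool_rot: [-90.0, -0.0, 8.6]
wrist_force: [-0.6, -0.3, -0.6]
opening: 0.204
```

```bash
python3 cap.py 6 315,190,90,90,7 95,180,70,80,7
```

```text
8.6 [0.50915399 0.26565036 0.13926723] [-8.99717997e+01 -4.57258463e-02  8.61899401e+00] [-0.59510043 -0.34396566 -0.56160636] 0.2041106032920462
```

View pics/scene6.png

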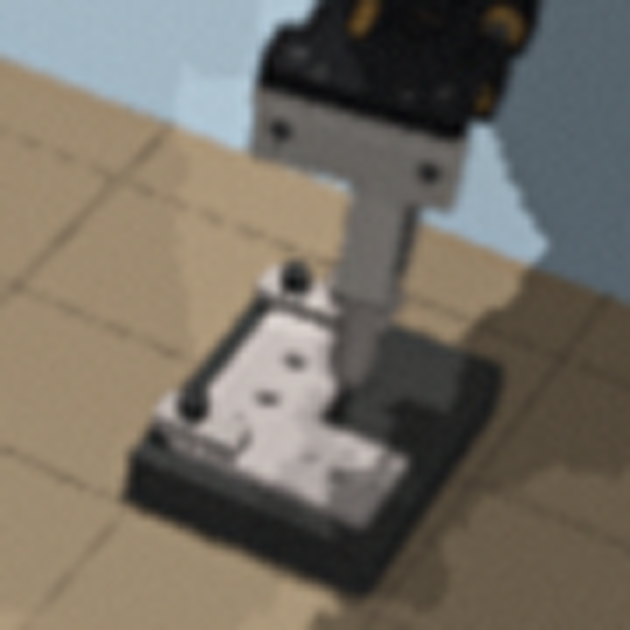

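View pics/top6.png

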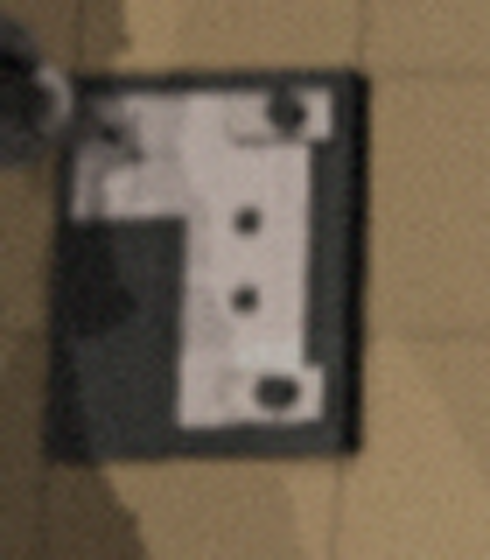

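```bash
python3 - <<'E'
from h import *
c=load("top6");s=load("scene6")
i=cv2.resize(c["image"][180:240,85:135,::-1],None,fx=12,fy=12,interpolation=cv2.INTER_CUBIC)[:590]
j=cv2.resize(s["image"][225:275,340:390,::-1],None,fx=12,fy=12,interpolation=cv2.INTER_CUBIC)[:590]
cv2.imwrite("pics/a6.png",cv2.convertScaleAbs(i,alpha=1.3));cv2.imwrite("pics/b6.png",cv2.convertScaleAbs(j,alpha=1.3))
for zz in(.11,.08,.072,.056,.04,.03):
    X=[.5085,.266,zz]
    print(zz,(proj(c,X)[0]-[85,180]+.5)*12-.5,(proj(s,X)[0]-[340,225]+.5)*12-.5)
E
```

```text
0.11 [172.47825521 198.01091022] [334.31419538  96.37728791]
0.08 [243.96997091 225.32585066] [312.6505904  208.02216987]
0.072 [262.17491764 232.2829326 ] [306.9595553  237.24834692]
0.056 [297.56765142 245.81012236] [295.68447399 295.02576171]
0.04 [331.66640633 258.84492264] [284.55050588 351.91729343]
0.03 [352.35232417 266.75348946] [277.66261251 387.03202023]
```

View pics/a6.png

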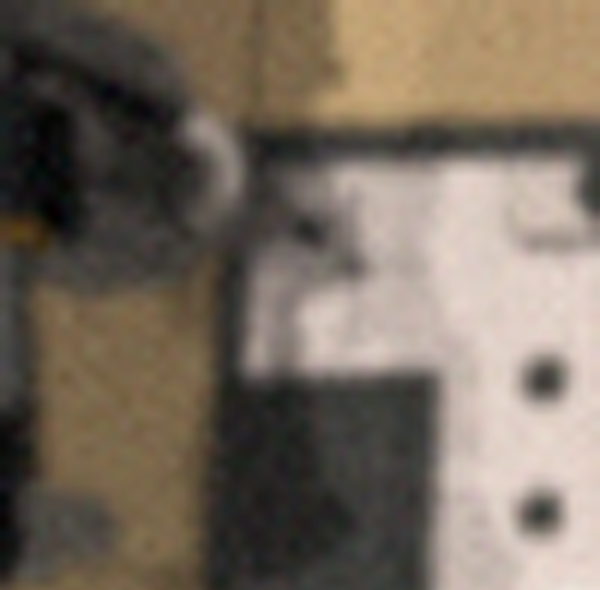

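View pics/b6.png

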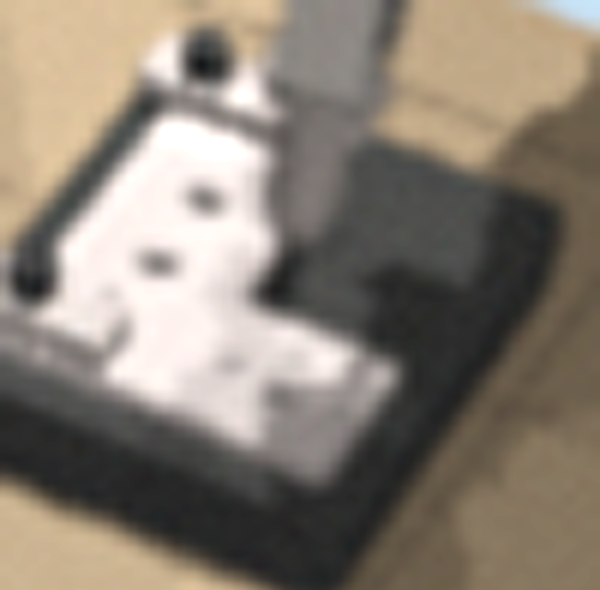

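move_arm(commands=[[255,0,0,-0.008,0,0,0],[255,0,0,-0.015,0,0,0],[255,0,0,-0.015,0,0,0],[255,0,0,-0.015,0,0,0],[255,0,0,-0.015,0,0,0]])

```text
time: 9.12
tcp_pos: [0.5086, 0.2655, 0.1234]
tool_rot: [-90.0, 0.0, 8.6]
wrist_force: [-0.8, 0.5, -2.1]
opening: 0.204
```

```bash
cat > ab.py <<'E'
import sys
from h import *
n=sys.argv[1]
c=load("top"+n);s=load("scene"+n)
i=cv2.resize(c["image"][180:230,85:135,::-1],None,fx=12,fy=12,interpolation=cv2.INTER_CUBIC)[:590]
j=cv2.resize(s["image"][225:275,340:390,::-1],None,fx=12,fy=12,interpolation=cv2.INTER_CUBIC)[:590]
o=np.hstack([i,j]);o=cv2.resize(o,(800,394));cv2.imwrite(f"pics/ab{n}.png",cv2.convertScaleAbs(o,alpha=1.3))
E
python3 cap.py 7 315,190,90,90,7 95,180,70,80,7; python3 ab.py 7
```

```text
9.1167 [0.50864508 0.26550194 0.12336319] [-9.00098447e+01  1.75845464e-02  8.63230275e+00] [-0.75960534  0.45688755 -2.05128183] 0.20403309746622916
```

View pics/ab7.png

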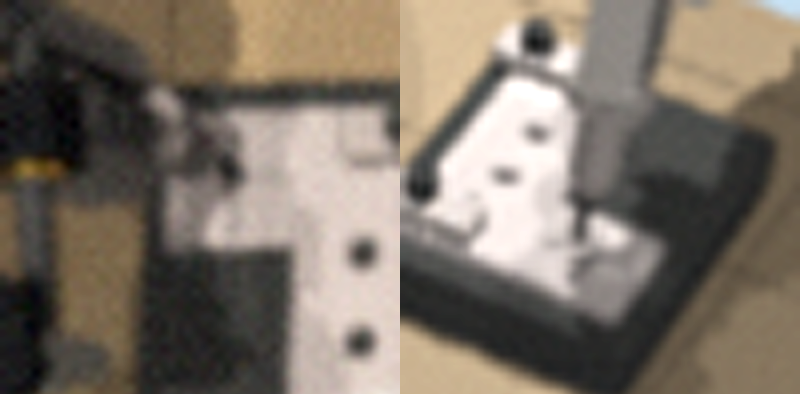

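```bash
cat > zz.py <<'E'
import sys
from h import *
n=sys.argv[1]
c=load("top"+n);s=load("scene"+n)
i=cv2.resize(c["image"][188:213,99:124,::-1],None,fx=16,fy=16,interpolation=cv2.INTER_LANCZOS4)
j=cv2.resize(s["image"][240:265,350:375,::-1],None,fx=16,fy=16,interpolation=cv2.INTER_LANCZOS4)
cv2.imwrite(f"pics/zz{n}.png",cv2.convertScaleAbs(np.hstack([i,j]),alpha=1.3))
D=[.5084,.2661]
for zz in(.07,.06,.05,.04,.03):
    print(zz,(proj(c,D+[zz])[0]-[99,188]+.5)*16,(proj(s,D+[zz])[0]-[350,240]+.5)*16+[400,0])
E
python3 zz.py 7
```

```text
0.07 [131.46655001 185.37704083] [648.90142005  86.60233667]
0.06 [161.03782087 196.6674751 ] [639.49442135 134.79584224]
0.05 [189.92551573 207.69807772] [630.16118508 182.52579475]
0.04 [218.15315809 218.47775202] [620.90110916 229.79763468]
0.03 [245.74320049 229.01499761] [611.7135906  276.61674265]
```

View pics/zz7.png

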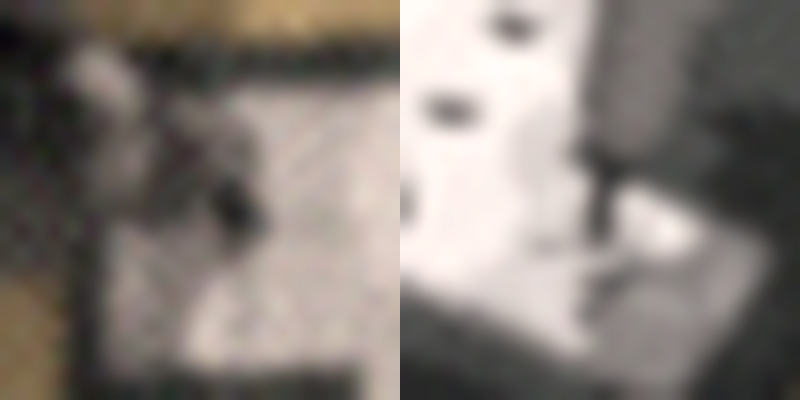

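```bash
python3 - <<'E'
from h import *
s=load("scene7")
i=cv2.resize(s["image"][205:265,340:400,::-1],None,fx=10,fy=10,interpolation=cv2.INTER_LANCZOS4)
i=cv2.convertScaleAbs(i,alpha=1.4)
for zz in (.094,.064,.056,.04,.03):
    for D in ([.5084,.2661],):
        p=(proj(s,D+[zz])[0]-[340,205]+.5)*10;print(zz,p);cv2.circle(i,tuple(int(v) for v in p),3,(0,0,255),-1)
cv2.imwrite("pics/s7.png",i)
E
```

```text
0.094 [269.86422428 330.63349292]
0.064 [252.03020979 422.23398316]
0.056 [247.34519315 446.21446475]
0.04 [238.06319322 493.62352167]
0.03 [232.32099412 522.88546416]
```

View pics/s7.png

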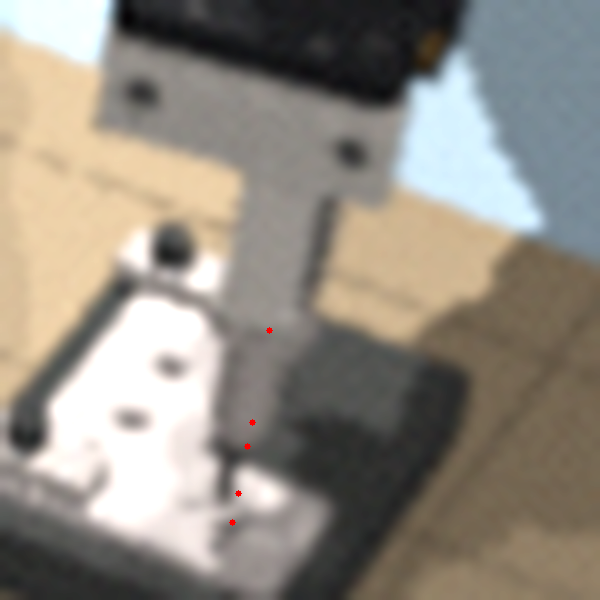

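```bash
python3 - <<'E'
from h import *
for n in("scene7","scene0"):
    s=load(n);print(n,"cols 355..376")
    for r in range(243,262): print(r,s["image"][r,355:376].mean(1).astype(int))
t=load("top7");t0=load("top0");print("top7 cols 104..120")
for r in range(195,207): print(r,t["image"][r,104:120].mean(1).astype(int),t0["image"][r,104:120].mean(1).astype(int))
E
```

```text
scene7 cols 355..376
243 [194 187 184 188 187 169 127  82  79  87  92  90  76  62  55  58  59  59
  59  59  60]
244 [195 195 194 194 192 171 116  81  82  91  92  89  76  55  55  59  60  61
  60  58  58]
245 [189 194 191 191 189 170 106  78  85  90  93  87  76  59  55  56  58  56
  56  60  61]
246 [179 193 190 183 177 162 101  77  86  93  92  84  68  56  53  48  46  47
  46  53  53]
247 [178 189 180 171 169 152 108  82  86  91  91  79  63  52  43  35  33  37
  35  36  38]
248 [190 185 170 167 164 142  93  76  81  86  81  71  61  60  51  38  31  32
  32  31  32]
249 [191 182 168 164 158 122  73  55  66  72  68  60  58  60  56  43  33  31
  31  31  34]
250 [189 181 168 164 161 141  96  50  43  55  59  58  57  55  47  36  33  34
  35  31  33]
251 [188 185 173 165 169 167 135  65  65  95  89  69  59  49  38  33  32  31
  32  32  34]
252 [187 187 182 170 172 167 131  68 108 157 147 118  90  65  47  34  32  29
  32  33  31]
253 [190 189 181 170 169 158 113  65 114 165 172 170 145 106  71  50  41  35
  33  33  33]
254 [191 184 170 159 157 147 109  73 113 154 166 184 173 139 101  83  68  52
 
[... 3350 characters left out ...]
130 151 156 157 154]
202 [ 43  56  82  83  69  74  78  84  73  49  60  92 127 132 130 131] [ 52  92 135 160 154 153 155 154 143 101  88 116 151 156 154 155]
203 [ 37  60  90 100  96  86  91  92  81  69  88 120 140 139 138 136] [ 56  90 141 162 163 162 161 161 147 124 106 139 165 168 163 163]
204 [ 36  61  96 105  94  94  92  93  96  96 114 134 142 141 141 142] [ 59  87 141 163 162 165 167 164 162 153 148 158 170 168 167 167]
205 [ 41  62  99 112  94  89  96 104 121 123 123 138 140 140 140 139] [ 60  97 147 166 164 164 167 168 163 158 152 167 164 167 168 167]
206 [ 38  68 103 108 100  89  97 117 141 135 130 140 148 140 142 144] [ 62 107 157 166 166 168 167 171 166 158 152 162 168 163 166 162]
```

move_arm(commands=[[255,-0.0012,0.0023,0,0,0,0],[255,-0.0012,0.0023,-0.003,0,0,0],[255,-0.0012,0.0023,-0.003,0,0,0],[255,-0.0012,0.0023,-0.003,0,0,0],[255,-0.0012,0.0023,-0.003,0,0,0]])

```text
time: 9.63
tcp_pos: [0.5075, 0.2678, 0.1205]
tool_rot: [-90.0, 0.0, 8.6]
wrist_force: [0.4, 0.4, -1.3]
opening: 0.201
```

```bash
python3 cap.py 8 315,190,90,90,7 95,180,70,80,7; python3 zz.py 8; cat > pr.py <<'E'
import sys
from h import *
s=load("scene"+sys.argv[1]);print("cols 357..369")
for r in range(246,262): print(r,s["image"][r,357:370].mean(1).astype(int))
t=load("top"+sys.argv[1]);print("top cols 104..120")
for r in range(195,207): print(r,t["image"][r,104:120].mean(1).astype(int))
E
python3 pr.py 8
```

```text
9.6333 [0.50746201 0.26781575 0.12045113] [-9.00011810e+01  4.02222844e-03  8.63489378e+00] [ 0.39383775  0.38519568 -1.3136352 ] 0.20099899843624272
0.07 [131.46655001 185.37704083] [648.90142005  86.60233667]
0.06 [161.03782087 196.6674751 ] [639.49442135 134.79584224]
0.05 [189.92551573 207.69807772] [630.16118508 182.52579475]
0.04 [218.15315809 218.47775202] [620.90110916 229.79763468]
0.03 [245.74320049 229.01499761] [611.7135906  276.61674265]
cols 357..369
246 [190 188 187 187 164 102  76  84  92  90  84  71  59]
247 [189 184 176 163 130  84  79  88  93  90  82  68  50]
248 [190 181 165 143  97  68  80  89  94  88  79  65  51]
249 [185 173 156 122  73  58  72  83  84  79  68  61  56]
250 [183 170 160 138 106  82  64  66  70  65  61  58  58]
251 [183 169 168 167 158 124  63  55  70  68  61  57  56]
252 [185 175 170 174 168 131  68  73 111 110  92  69  58]
253 [189 179 170 170 158 115  60 100 154 163 147 112  75]
254 [183 165 159 160 154 103  63 106 154 179 179 153 107]
255 [176 149 140 155 145  93  76 114 140 161 168 144 112]
256 [169 161 161 166 143  88  84 113 111 116 120 11
[... 454 characters left out ...]

197 [ 48  64  83  86  63  50  55  71  88  88 106 133 143 143 137 139]
198 [ 51  63  81  76  51  38  45  63  81  82 104 131 138 142 136 143]
199 [ 59  66  69  57  45  43  46  55  65  70  99 133 141 142 137 145]
200 [ 66  66  59  47  46  46  55  47  44  53  81 123 142 141 136 140]
201 [ 49  56  51  45  50  50  53  48  31  31  60 105 128 133 131 137]
202 [ 44  53  54  56  58  57  64  69  51  48  60  99 122 131 125 129]
203 [ 46  53  73  76  76  77  85  85  80  86  94 120 138 139 136 137]
204 [ 39  63  86  89  94  91  93  88  98 116 121 137 144 142 137 141]
205 [ 40  61  93  97  90  90  93  92 107 128 127 142 146 144 139 140]
206 [ 40  66  98 100  89  88  95  98 118 133 126 138 144 143 141 138]
```

View pics/zz8.png

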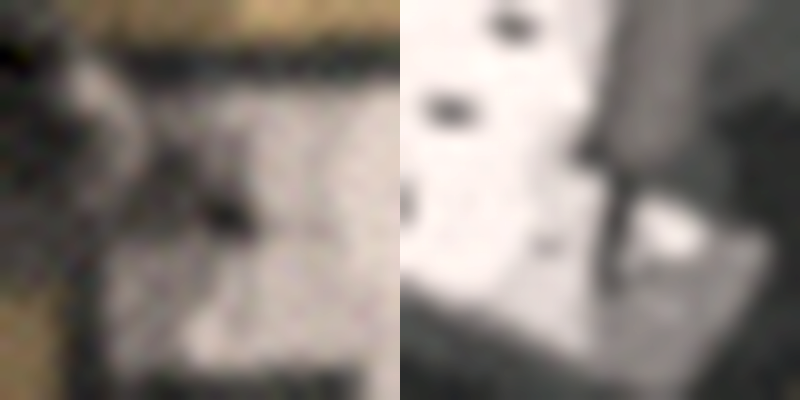

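move_arm(commands=[[255,-0.0003,0.0005,0,0,0,0],[255,-0.0003,0.0005,-0.001,0,0,0],[255,-0.0003,0.0005,-0.002,0,0,0],[255,-0.0003,0.0005,-0.002,0,0,0],[255,-0.0003,0.0005,-0.002,0,0,0]])

```text
time: 10.15
tcp_pos: [0.5071, 0.2683, 0.1184]
tool_rot: [-90.0, 0.0, 8.6]
wrist_force: [0.4, -0.6, -2.4]
opening: 0.2
```

```bash
python3 cap.py 9 315,190,90,90,7 95,180,70,80,7; python3 zz.py 9; python3 pr.py 9; python3 -c "
from plant import ctrl;print(ctrl.state()['wrist_force'])"
```

```text
10.15 [0.50714424 0.26833564 0.11837843] [-9.00032239e+01  8.27109068e-03  8.63703891e+00] [ 0.42475749 -0.63855693 -2.36003136] 0.19977726366772355
0.07 [131.46655001 185.37704083] [648.90142005  86.60233667]
0.06 [161.03782087 196.6674751 ] [639.49442135 134.79584224]
0.05 [189.92551573 207.69807772] [630.16118508 182.52579475]
0.04 [218.15315809 218.47775202] [620.90110916 229.79763468]
0.03 [245.74320049 229.01499761] [611.7135906  276.61674265]
cols 357..369
246 [192 190 187 187 165 108  77  83  91  93  87  76  56]
247 [189 184 174 163 130  82  75  85  92  92  88  74  57]
248 [190 180 164 141  95  67  77  88  93  90  82  69  59]
249 [184 172 156 121  75  60  75  86  91  88  78  65  60]
250 [182 169 159 139 105  80  73  79  85  75  65  60  59]
251 [181 171 169 166 155 124  76  68  78  74  62  56  56]
252 [185 176 170 172 170 139  73  70 107 107  90  72  59]
253 [189 180 169 169 169 139  70  84 140 159 147 124  96]
254 [185 166 157 162 166 130  62  89 149 173 180 168 132]
255 [176 148 139 157 156 112  57  85 135 162 166 151 118]
256 [171 159 161 166 152 100  60  82 102 117 118 113
[... 491 characters left out ...]
 88  90 104 135 140 144 138 136]
198 [ 57  63  81  85  58  46  48  56  72  82 108 134 144 141 136 142]
199 [ 57  69  74  62  50  48  45  54  66  74  97 130 145 145 141 144]
200 [ 61  66  60  54  47  48  53  56  49  59  85 127 140 138 141 138]
201 [ 55  59  54  45  43  47  52  48  32  29  58 107 127 130 134 137]
202 [ 48  59  60  48  54  51  59  62  47  44  55  99 133 128 130 130]
203 [ 40  57  71  76  69  70  77  78  78  84  91 118 136 138 139 139]
204 [ 43  60  86  89  87  88  92  80  96 119 121 138 148 143 136 143]
205 [ 41  64  90  99  94  90  87  88 101 125 124 138 143 139 141 141]
206 [ 41  63  98  96  88  85 103 101 118 126 126 137 145 137 140 140]
[ 0.12676728  0.34696888 -1.97711863]
```

View pics/zz9.png

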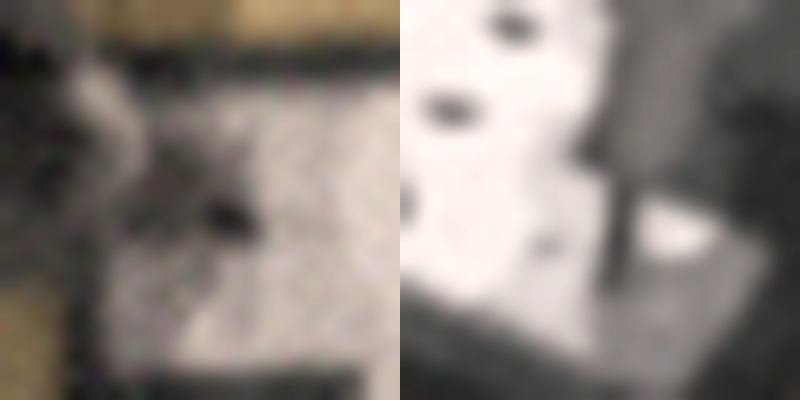

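move_arm(commands=[[255,0,0,-0.0005,0,0,0],[255,0,0,-0.001,0,0,0],[255,0,0,-0.001,0,0,0],[255,0,0,-0.001,0,0,0]])

```text
time: 10.58
tcp_pos: [0.5072, 0.2683, 0.1174]
tool_rot: [-90.0, 0.0, 8.6]
wrist_force: [-0.1, -0.5, -2.2]
opening: 0.199
```

move_arm(commands=[[255,0,0,-0.0005,0,0,0],[255,0,0,-0.0005,0,0,0],[255,0,0,-0.0005,0,0,0]])

```text
time: 10.83
tcp_pos: [0.5072, 0.2684, 0.117]
tool_rot: [-90.0, 0.0, 8.6]
wrist_force: [-0.2, 1.2, -2.8]
opening: 0.204
```

move_arm(commands=[[255,0,0,-0.0005,0,0,0],[255,0,0,-0.0005,0,0,0],[255,0,0,-0.0005,0,0,0]])

```text
time: 11.08
tcp_pos: [0.5072, 0.2683, 0.1164]
tool_rot: [-90.0, 0.0, 8.6]
wrist_force: [0.5, 0.2, -1.9]
opening: 0.2
```

move_arm(commands=[[255,0,0,-0.0005,0,0,0],[255,0,0,-0.0005,0,0,0],[255,0,0,-0.0005,0,0,0]])

```text
time: 11.33
tcp_pos: [0.5072, 0.2684, 0.116]
tool_rot: [-90.0, 0.0, 8.6]
wrist_force: [0.4, 0.3, -2.1]
opening: 0.2
```

move_arm(commands=[[255,0,0,-0.0005,0,0,0],[255,0,0,-0.0005,0,0,0],[255,0,0,-0.0005,0,0,0]])

```text
time: 11.58
tcp_pos: [0.5073, 0.2684, 0.1156]
tool_rot: [-90.0, -0.0, 8.6]
wrist_force: [0.0, -0.1, 0.8]
opening: 0.202
```

move_arm(commands=[[255,0,0,-0.0005,0,0,0],[255,0,0,-0.0005,0,0,0],[255,0,0,-0.0005,0,0,0]])

```text
time: 11.83
tcp_pos: [0.5073, 0.2684, 0.1151]
tool_rot: [-90.0, -0.0, 8.6]
wrist_force: [0.4, -0.2, 3.4]
opening: 0.205
```

move_arm(commands=[[255,0,0,0.003,0,0,0],[255,0,0,0.006,0,0,0],[255,0,0.006,0.006,0,0,0],[255,0,0.006,0.004,0,0,0],[255,0,0.006,0.0036,0,0,0],[255,0,0.006,0.0036,0,0,0],[255,0,0.006,0.0036,0,0,0]])

```text
time: 12.42
tcp_pos: [0.507, 0.2742, 0.1183]
tool_rot: [-90.0, 0.0, 8.6]
wrist_force: [-0.4, -0.3, -3.2]
opening: 0.2
```

move_arm(commands=[[255,0,0,-0.0005,0,0,0],[255,0,0,-0.0005,0,0,0],[255,0,0,-0.0005,0,0,0]])

```text
time: 12.67
tcp_pos: [0.5072, 0.2743, 0.118]
tool_rot: [-90.0, 0.0, 8.6]
wrist_force: [-0.5, 0.8, -1.6]
opening: 0.197
```

move_arm(commands=[[255,0,0,-0.0005,0,0,0],[255,0,0,-0.0005,0,0,0],[255,0,0,-0.0005,0,0,0]])

```text
time: 12.92
tcp_pos: [0.5073, 0.2744, 0.1177]
tool_rot: [-90.0, -0.0, 8.6]
wrist_force: [0.0, -0.9, 0.8]
opening: 0.203
```

move_arm(commands=[[255,0,0,0.002,0,0,0],[255,0,-0.006,0.002,0,0,0],[255,0,-0.006,0.002,0,0,0],[255,0,-0.006,0,0,0,0],[255,0,-0.006,-0.0015,0,0,0],[255,0,-0.006,-0.0021,0,0,0],[255,0,-0.006,-0.0021,0,0,0],[255,0,-0.006,-0.0021,0,0,0]])

```text
time: 13.58
tcp_pos: [0.5073, 0.2684, 0.1155]
tool_rot: [-90.0, -0.0, 8.6]
wrist_force: [-0.9, 0.2, 2.4]
opening: 0.204
```

move_arm(commands=[[255,0,0,-0.0005,0,0,0],[255,0,0,-0.0005,0,0,0],[255,0,0,-0.0005,0,0,0]])

```text
time: 13.83
tcp_pos: [0.5072, 0.2684, 0.1151]
tool_rot: [-90.0, -0.0, 8.6]
wrist_force: [-0.4, 0.4, 3.5]
opening: 0.198
```

In the dimple (floor 2 mm below the probed flat). Quick visual check, then press on in small steps.

```bash
python3 cap.py 10 315,190,90,90,7 95,180,70,80,7; python3 zz.py 10 >/dev/null
```

```text
13.8333 [0.50724068 0.2684495  0.11507028] [-8.99915723e+01 -8.12707139e-03  8.64009104e+00] [-0.40883086  0.43216436  3.53759492] 0.19803570759605527
```

View pics/zz10.png

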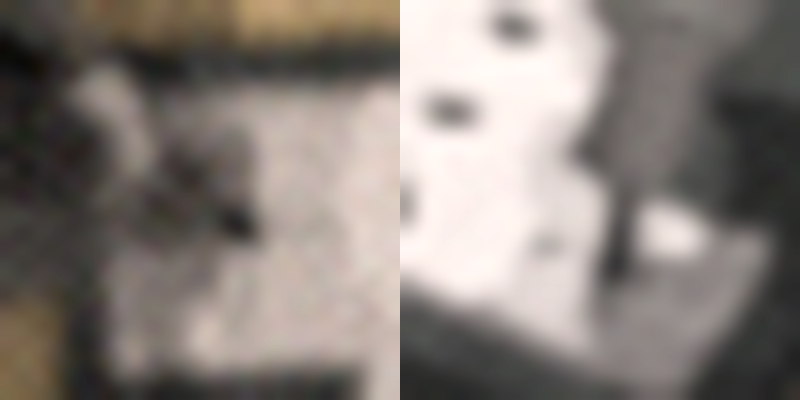

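move_arm(commands=[[255,0,0,-0.0004,0,0,0],[255,0,0,-0.0004,0,0,0],[255,0,0,-0.0004,0,0,0]])

```text
time: 14.18
tcp_pos: [0.5073, 0.2684, 0.1147]
tool_rot: [-90.0, -0.0, 8.6]
wrist_force: [-0.1, -0.5, 4.7]
opening: 0.205
```

move_arm(commands=[[255,0,0,-0.0003,0,0,0],[255,0,0,-0.0003,0,0,0]])

```text
time: 14.35
tcp_pos: [0.5073, 0.2684, 0.1143]
tool_rot: [-90.0, -0.0, 8.6]
wrist_force: [0.3, 0.6, 5.7]
opening: 0.201
```

move_arm(commands=[[255,0,0,-0.0003,0,0,0],[255,0,0,-0.0003,0,0,0]])

```text
time: 14.52
tcp_pos: [0.5073, 0.2684, 0.1141]
tool_rot: [-90.0, -0.0, 8.6]
wrist_force: [0.1, -0.8, 5.7]
opening: 0.204
```

move_arm(commands=[[255,0,0,-0.0002,0,0,0],[255,0,0,-0.0002,0,0,0]])

```text
time: 14.68
tcp_pos: [0.5073, 0.2685, 0.1139]
tool_rot: [-90.0, -0.0, 8.6]
wrist_force: [0.4, -0.7, 7.3]
opening: 0.203
```

move_arm(commands=[[255,0,0,-0.0002,0,0,0],[255,0,0,-0.0002,0,0,0]])

```text
time: 14.85
tcp_pos: [0.5074, 0.2684, 0.1138]
tool_rot: [-90.0, -0.0, 8.6]
wrist_force: [-0.0, -0.1, 7.9]
opening: 0.198
```

move_arm(commands=[[255,0,0,-0.0002,0,0,0],[255,0,0,-0.0002,0,0,0]])

```text
time: 15.02
tcp_pos: [0.5074, 0.2685, 0.1136]
tool_rot: [-90.0, -0.0, 8.6]
wrist_force: [0.2, -0.6, 8.2]
opening: 0.204
```

move_arm(commands=[[255,0,0,0,0,0,0]])

```text
time: 15.1
tcp_pos: [0.5074, 0.2684, 0.1136]
tool_rot: [-90.0, -0.0, 8.6]
wrist_force: [-1.2, -0.1, 6.5]
opening: 0.201
```

move_arm(commands=[[255,0,0,0,0,0,0]])

```text
time: 15.18
tcp_pos: [0.5074, 0.2685, 0.1136]
tool_rot: [-90.0, -0.0, 8.6]
wrist_force: [-0.6, -0.7, 6.7]
opening: 0.204
```

move_arm(commands=[[255,0,0,0,0,0,0]])

```text
time: 15.27
tcp_pos: [0.5074, 0.2685, 0.1136]
tool_rot: [-90.0, -0.0, 8.6]
wrist_force: [-0.7, -0.6, 8.5]
opening: 0.201
```

move_arm(commands=[[255,0,0,-0.0002,0,0,0],[255,0,0,-0.0002,0,0,0]])

```text
time: 15.43
tcp_pos: [0.5074, 0.2685, 0.1134]
tool_rot: [-90.0, -0.0, 8.6]
wrist_force: [-0.1, 0.0, 7.8]
opening: 0.197
```

move_arm(commands=[[255,0,0,0,0,0,0]])

```text
time: 15.52
tcp_pos: [0.5074, 0.2685, 0.1135]
tool_rot: [-90.0, -0.0, 8.6]
wrist_force: [-0.9, -0.7, 8.6]
opening: 0.203
```

move_arm(commands=[[255,0,0,-0.0002,0,0,0],[255,0,0,-0.0002,0,0,0]])

```text
time: 15.68
tcp_pos: [0.5074, 0.2685, 0.1133]
tool_rot: [-90.0, -0.0, 8.6]
wrist_force: [-0.9, 0.3, 8.4]
opening: 0.203
```

move_arm(commands=[[255,0,0,0,0,0,0]])

```text
time: 15.77
tcp_pos: [0.5074, 0.2685, 0.1133]
tool_rot: [-90.0, -0.0, 8.6]
wrist_force: [-1.9, -0.3, 7.6]
opening: 0.2
```

move_arm(commands=[[255,0,0,-0.0002,0,0,0],[255,0,0,-0.0002,0,0,0]])

```text
time: 15.93
tcp_pos: [0.5075, 0.2685, 0.1131]
tool_rot: [-90.0, -0.0, 8.6]
wrist_force: [-1.3, -0.4, 9.7]
opening: 0.2
```

move_arm(commands=[[255,0,0,0,0,0,0]])

```text
time: 16.02
tcp_pos: [0.5075, 0.2685, 0.1131]
tool_rot: [-90.0, -0.0, 8.6]
wrist_force: [-1.1, -0.8, 8.5]
opening: 0.202
```

move_arm(commands=[[255,0,0,-0.0002,0,0,0],[255,0,0,-0.0002,0,0,0]])

```text
time: 16.18
tcp_pos: [0.5075, 0.2685, 0.1129]
tool_rot: [-90.0, -0.0, 8.6]
wrist_force: [-1.3, 0.1, 10.1]
opening: 0.206
```

move_arm(commands=[[255,0,0,0,0,0,0]])

```text
time: 16.27
tcp_pos: [0.5075, 0.2685, 0.113]
tool_rot: [-90.0, -0.0, 8.6]
wrist_force: [-0.4, 0.3, 8.9]
opening: 0.206
```

move_arm(commands=[[255,0,0,-0.0002,0,0,0],[255,0,0,-0.0002,0,0,0]])

```text
time: 16.43
tcp_pos: [0.5075, 0.2686, 0.1128]
tool_rot: [-90.0, -0.0, 8.6]
wrist_force: [-0.5, 0.3, 9.9]
opening: 0.202
```

move_arm(commands=[[255,0,0,0,0,0,0]])

```text
time: 16.52
tcp_pos: [0.5075, 0.2685, 0.1128]
tool_rot: [-90.0, -0.0, 8.6]
wrist_force: [-0.5, -0.8, 10.3]
opening: 0.202
```

move_arm(commands=[[255,0,0,-0.0002,0,0,0],[255,0,0,-0.0002,0,0,0]])

```text
time: 16.68
tcp_pos: [0.5073, 0.2684, 0.1124]
tool_rot: [-90.0, -0.0, 8.6]
wrist_force: [-0.7, -0.7, 3.3]
opening: 0.204
```

move_arm(commands=[[255,0,0,0,0,0,0]])

```text
time: 16.77
tcp_pos: [0.5072, 0.2684, 0.1122]
tool_rot: [-90.0, -0.0, 8.6]
wrist_force: [0.2, 0.1, 5.4]
opening: 0.202
```

move_arm(commands=[[255,0,0,0.005,0,0,0],[255,0,0,0.03,0,0,0],[255,0,0,0.06,0,0,0],[255,0,0,0.1,0,0,0],[255,0.0509,-0.4819,0.1,0,0,0],[255,0.0509,-0.4819,0.1,0,0,0],[255,0.0509,-0.4819,0.1,0,0,0],[255,0.0509,-0.4819,0.1,0,0,0],[255,0.0509,-0.4819,0.1,0,0,0],[255,0.0509,-0.4819,0.1,0,0,0],[255,0.0509,-0.4819,0.1,0,0,0],[255,0.0509,-0.4819,0.1,0,0,0],[255,0.0509,-0.4819,0.1,0,0,0],[255,0.0509,-0.4819,0.1,0,0,0],[255,0.0509,-0.4819,0.1,0,0,0],[255,0.0509,-0.4819,0.1,0,0,0],[255,0.0509,-0.4819,0.1,0,0,0],[255,0.0509,-0.4819,0.1,0,0,0],[255,0.0509,-0.4819,0.1,0,0,0],[255,0.0509,-0.4819,0.1,0,0,0]])

```text
time: 18.43
tcp_pos: [0.5581, -0.2122, 0.212]
tool_rot: [-90.0, 0.0, 8.7]
wrist_force: [0.2, -0.4, -3.3]
opening: 0.2
```

```bash
python3 cap.py 11 165,110,100,90,7 280,140,90,100,6; python3 - <<'E'
from h import *
c=load("scene11")
for zz in (.1795,.1495,.1415,.1255,.08): 
    p=proj(c,[.558,-.213,zz+(.004 if zz>.1 else 0)])[0]; print(zz,(p-[165,110]+.5)*7-.5)
E
```

```text
18.4333 [ 0.55806666 -0.21220978  0.21197029] [-8.99584220e+01  2.70925615e-02  8.72413690e+00] [ 0.22274061 -0.41502421 -3.26987726] 0.1999742152074137
0.1795 [280.9858718  327.38560937]
0.1495 [284.08818017 392.25885273]
0.1415 [284.90699356 409.29301518]
0.1255 [286.53394001 443.03154294]
0.08 [291.47746438 544.68688737]
```

View pics/scene11.png

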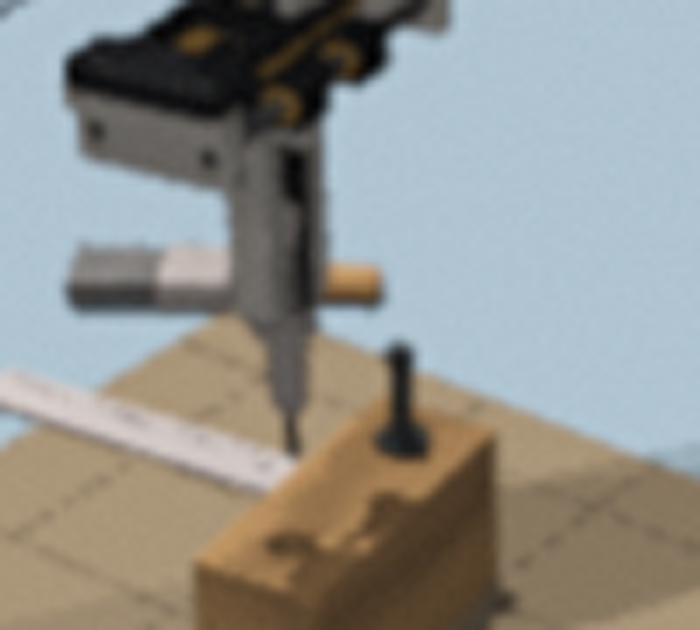

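move_arm(commands=[[255,0,0,-0.02,0,0,0],[255,0,0,-0.04,0,0,0],[255,0,0,-0.06,0,0,0],[255,0,0,-0.06,0,0,0],[255,0,0,-0.06,0,0,0]])

```text
time: 18.95
tcp_pos: [0.5578, -0.2128, 0.1519]
tool_rot: [-90.0, 0.1, 8.7]
wrist_force: [0.3, -0.8, -2.0]
opening: 0.203
```

move_arm(commands=[[255,0,0,-0.005,0,0,0],[255,0,0,-0.01,0,0,0],[255,0,0,-0.015,0,0,0],[255,0,0,-0.02,0,0,0],[255,0,0,-0.02,0,0,0]])

```text
time: 19.37
tcp_pos: [0.5577, -0.2133, 0.1314]
tool_rot: [-90.0, 0.0, 8.6]
wrist_force: [-0.8, -0.3, -3.1]
opening: 0.198
```

move_arm(commands=[[255,0,0,-0.005,0,0,0],[255,0,0,-0.01,0,0,0],[255,0,0,-0.015,0,0,0],[255,0,0,-0.019,0,0,0],[255,0,0,-0.02,0,0,0],[255,0,0,-0.02,0,0,0],[255,0,0,-0.02,0,0,0]])

```text
time: 19.95
tcp_pos: [0.5581, -0.2136, 0.1122]
tool_rot: [-90.0, 0.0, 8.6]
wrist_force: [-0.6, -1.5, -2.6]
opening: 0.205
```

move_arm(commands=[[255,0,0,-0.001,0,0,0],[255,0,0,-0.001,0,0,0],[255,0,0,-0.001,0,0,0]])

```text
time: 20.2
tcp_pos: [0.5582, -0.2135, 0.1113]
tool_rot: [-90.0, -0.0, 8.6]
wrist_force: [0.0, 0.4, -2.4]
opening: 0.203
```

move_arm(commands=[[255,0,0,-0.0005,0,0,0],[255,0,0,-0.0005,0,0,0],[255,0,0,-0.0005,0,0,0]])

```text
time: 20.45
tcp_pos: [0.5581, -0.2135, 0.1107]
tool_rot: [-90.0, -0.0, 8.6]
wrist_force: [-0.0, 0.3, -2.9]
opening: 0.199
```

move_arm(commands=[[255,0,0,-0.001,0,0,0],[255,0,0,-0.001,0,0,0],[255,0,0,-0.001,0,0,0]])

```text
time: 20.7
tcp_pos: [0.558, -0.2135, 0.1096]
tool_rot: [-90.0, 0.0, 8.6]
wrist_force: [0.1, 0.4, -1.9]
opening: 0.205
```

move_arm(commands=[[255,0,0,-0.0007,0,0,0],[255,0,0,-0.0007,0,0,0],[255,0,0,-0.0007,0,0,0]])

```text
time: 20.95
tcp_pos: [0.558, -0.2135, 0.1089]
tool_rot: [-90.0, 0.0, 8.6]
wrist_force: [0.3, 0.8, -2.4]
opening: 0.199
```

move_arm(commands=[[255,0,0,-0.0004,0,0,0],[255,0,0,-0.0004,0,0,0],[255,0,0,-0.0004,0,0,0]])

```text
time: 21.2
tcp_pos: [0.5581, -0.2135, 0.1086]
tool_rot: [-90.0, -0.0, 8.6]
wrist_force: [-0.4, 0.5, 0.3]
opening: 0.198
```

move_arm(commands=[[190,0,0,0,0,0,0],[190,0,0,0,0,0,0],[160,0,0,0,0,0,0],[130,0,0,0,0,0,0],[100,0,0,0,0,0,0],[60,0,0,0,0,0,0],[0,0,0,0,0,0,0],[0,0,0,0,0,0,0],[0,0,0,0,0,0,0],[0,0,0,0,0,0,0],[0,0,0,0,0,0,0],[0,0,0,0,0,0,0],[0,0,0,0,0,0,0]])

```text
time: 22.28
tcp_pos: [0.5581, -0.2135, 0.1086]
tool_rot: [-90.0, 0.0, 8.6]
wrist_force: [-0.4, 0.6, 0.1]
opening: 0.985
```

```bash
python3 cap.py 12 165,130,100,90,7 280,140,90,100,6
```

```text
22.2833 [ 0.55806291 -0.21354617  0.10856174] [-8.99983242e+01  3.52375258e-03  8.63438299e+00] [-0.36135914  0.55573048  0.05313888] 0.9854551637208493
```

View pics/scene12.png

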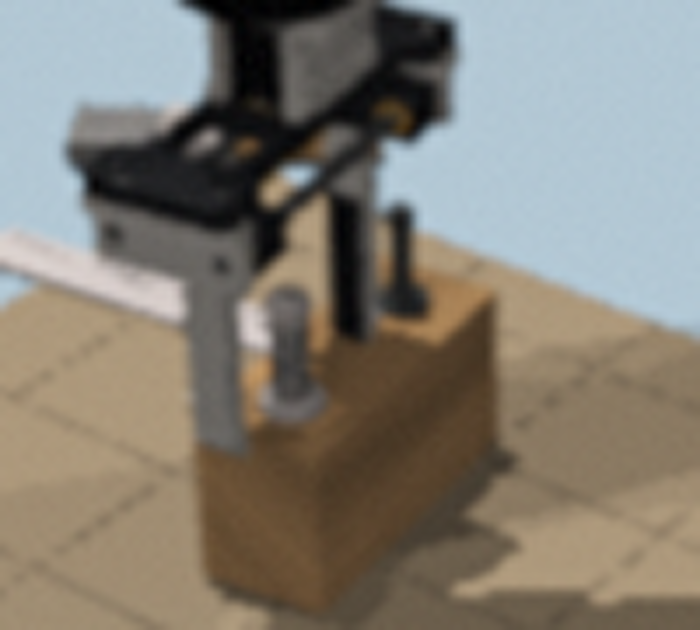

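The punch stands upright on its collar. I'll raise the arm and move it clear to the left for a final two-view check.

move_arm(commands=[[0,0,0,0.02,0,0,0],[0,0,0,0.06,0,0,0],[0,0,0,0.1,0,0,0],[0,0,0,0.13,0,0,0],[0,0,0,0.13,0,0,0],[0,-0.05,0.5,0.13,0,0,0],[0,-0.05,0.5,0.13,0,0,0],[0,-0.05,0.5,0.13,0,0,0],[0,-0.05,0.5,0.13,0,0,0],[0,-0.05,0.5,0.13,0,0,0],[0,-0.05,0.5,0.13,0,0,0],[0,-0.05,0.5,0.13,0,0,0],[0,-0.05,0.5,0.13,0,0,0],[0,-0.05,0.5,0.13,0,0,0],[0,-0.05,0.5,0.13,0,0,0],[0,-0.05,0.5,0.13,0,0,0],[0,-0.05,0.5,0.13,0,0,0],[0,-0.05,0.5,0.13,0,0,0],[0,-0.05,0.5,0.13,0,0,0]])

```text
time: 23.97
tcp_pos: [0.5071, 0.2892, 0.238]
tool_rot: [-90.0, 0.0, 8.9]
wrist_force: [0.1, -0.7, -0.5]
opening: 1.0
```

```bash
python3 cap.py 13 185,150,60,70,8 295,155,60,85,7; python3 - <<'E'
from h import *
a=load("top13");b=load("top0");i=a["image"][:,:,::-1]
cv2.imwrite("pics/f13.png",np.hstack([cv2.imread("pics/scene13.png")[:560],cv2.resize(cv2.imread("pics/top13.png"),(300,425)) if 0 else cv2.copyMakeBorder(cv2.imread("pics/top13.png")[:560,:320],0,0,0,0,0)]))
cv2.imwrite("pics/t13.png",i)
E
```

```text
23.9667 [0.50710413 0.28919573 0.23798257] [-9.00123311e+01  3.60827111e-02  8.89633035e+00] [ 0.07960622 -0.69510345 -0.5383551 ] 0.9998375682365938
```

View pics/f13.png

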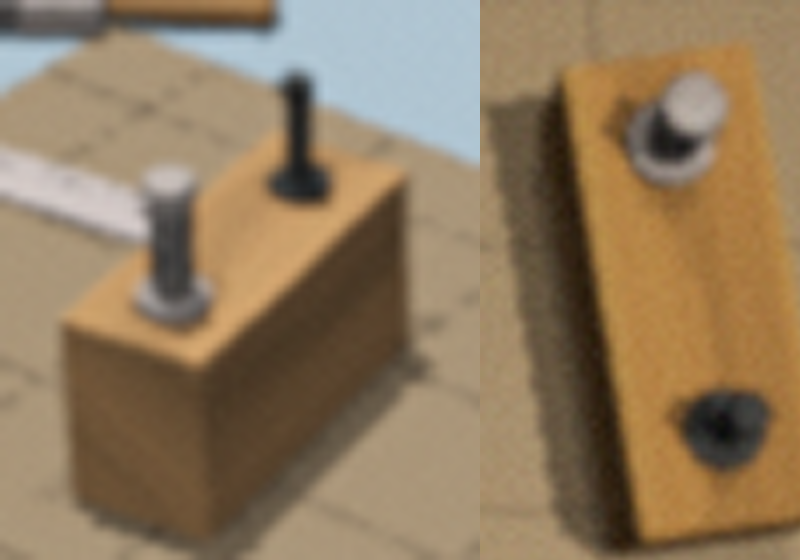

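View pics/t13.png

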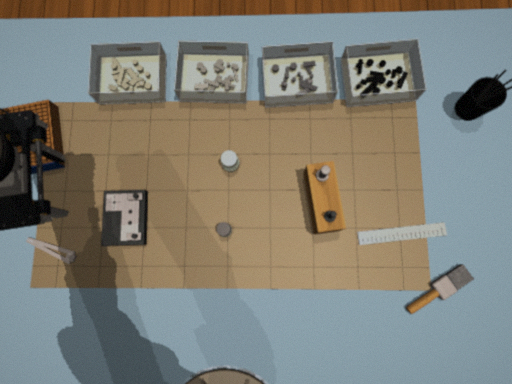

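move_arm(commands=[[0,0,0,0,0,0,0],[0,0,0,0,0,0,0],[0,0,0,0,0,0,0]])

```text
time: 24.32
tcp_pos: [0.5084, 0.2854, 0.2388]
tool_rot: [-90.0, -0.0, 8.5]
wrist_force: [0.3, -0.5, -0.1]
opening: 1.0
```

```bash
python3 -c "
from plant import ctrl;print(ctrl.sign_off())"
```

```text
the job is handed in; nothing more can be done
None
```

The punch was fired once, in the dimple, and is back upright in its rack hole. I handed the job in at about 24 s; it reports no verdict.

- **Finding the dimple:** The first camera-based position was about 2.5 mm off. I corrected it by comparing the nose and the dimple in the same pictures. A light touch 6 mm to the side met the surface about 2 mm higher, so the tip was in the dimple. That touch stayed at about 3 N, too little to fire it.
- **Snap:** The wrist reading rose to 10.3 N (about 12.4 N at the tip once the punch's own weight is added), then fell to 3.3 N in the next 0.2 mm step. I stopped there, held briefly (5.4 N on the next reading) and lifted. Readings carried about 1 N of noise.
- **Final check:** The collar touched the wood at the same height as when I gripped it. After release, both pictures show the punch upright on its collar within about 1–2 mm of where it stood. The pin vice, jars and rule look unmoved, and the robot is clear.
- **Disagreements:** The gripper showed about 19 mm while holding the 16 mm grip, and lowering it 1 mm did not change that; I put it down to the opening scale, but did not confirm it. The grip force is preset and not reported, so I could not check it against the 60 N asked for. The punch did not visibly slip.

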